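# Close the stone holder's stop up to the whetstone by one notch

### The job

One of the two notched holders has the whetstone lying in it. Lift that holder's stop out of its notch, shift it one notch towards the stone and drop it into that next notch so that it sits fully down across both rails, then let go of it. Leave the stone lying in its holder, and leave the empty holder's stop alone.

Things in the scene. Friction and masses are not known exactly. Their poses are not given: they have to be found in the camera images.
- stone_holder: Fixed holder with the whetstone, on a plywood shelf (z=0.164 m); an identical empty one is beside it. Base 80x232x10 mm, two aluminium rails along it, 10 mm thick, 50 mm apart inside. Origin: underside, middle line (base y -119 to +113 mm); y along the rails towards stone and fixed end (inner face y=+101), z up. Notches in both rails at y=+16 (over the stone: unusable), -22, -60, -98 mm
- next_notch (a point): Middle between the two notches next to the stone's end, one place (38 mm) from where the stop starts, at notch floor height: y=-22, z=+26 mm in the holder's frame; axes as the holder's. Notches are 24 mm wide along the rails, 18 mm deep; teeth 14 mm thick, round-topped, tops 18 mm above this point
- stone_stop: Loose stop: steel cross bar 92 (x) x 14 (y) x 14 mm lying in a pair of notches; under it a tongue 40 (x) x 14 mm hangs 12 mm into the trough; on it a black tab 36 (x) x 14 mm (y), 14 to 58 mm above the origin, to be pinched across y (fingers closing along the rails). Origin: centre of the bar's underside; seated z=26 mm over the holder's, axes parallel to the holder's. Starts at holder y=-60
- stone: The grey whetstone, 36 x 105 x 24 mm, lying loose along the trough of its holder (underside 10 mm above the holder's) near the fixed end. Origin: centre of its underside; y along its length.
- empty_stop: The stop of the other, empty holder, of the same shape as stone_stop, its axes placed on it likewise; to be left where it is.

How it is judged:
By the outcome, as a careful person would: the job done as asked, in the order asked, and still so for the second after the job is handed in, with the robot touching nothing.
It also fails if it takes over 32 s, if anything falls off the work surface, if the arm or the gripper's body presses on something with over 40 N, if the wrist force passes 120 N, or if a joint passes its speed limit or range.

### The arm

A 6-joint arm with a two-finger parallel gripper is mounted at the origin on a cart in front of the work surface, level with it; the furniture and walls round the work are solid. World frame = base frame: x ahead of the robot, y to its left, z up, the work surface at z = 0. Lengths are in mm, angles in rad, forces in N, time in s.
With the tool pointing down it reaches from about 350 to 875 mm from the base axis. Payload 4.2 kg.
Tool frame: the origin (TCP) lies between the finger pads; the fingertips stand 17 mm ahead of it and the grasp point (between the pads) lies 2 mm behind it; z points along the fingers, y is the line along which they close (so a half turn about z gives the same grasp; the last joint's range is limited). The gripper opens to 85 mm and grips with 20 to 120 N. Pads are 22 mm wide; open, the fingers measure 114 mm over their backs; the gripper's body (76 mm by 85 mm) begins 54 mm behind the grasp point. The pads swing forward as they close: fully open they stand 13 mm farther back than shut.
Start: joints at [-0.934, 0.385, 0.008, 0, -1.194, -0.259], TCP at [230.561, -580.896, 248.312] pointing down, gripper open.
Joint ranges: [-3.14, 3.14], [-1.21, 2.06], [-1.07, 1.41], [-3.16, 2.05], [-2.99, -0.16], [-3.1, 3.1]. Speed limits (rad/s): [2.79, 2.79, 3.14, 3.14, 3.14, 3.14].

### API

Orientations are given as a unit quaternion [x, y, z, w].
In Python, from bench import arm, eyes, job_done gives the robot as it stands (arm), with the cameras (eyes) and the job as plain functions.
- The arm moves only by the tool advance, called after "Emit:" by a JSON object that holds its "api" and its "payload". Schema: {"type":"object","properties":{"segments":{"type":"object","properties":{"rows":{"type":"array","items":{"type":"array","items":{"type":"number"},"minItems":6,"maxItems":6},"minItems":1,"maxItems":10}},"additionalProperties":false,"required":["rows"]},"jaw":{"type":"number"},"only":{"type":"string"},"quiet":{"type":"boolean"},"lines":{"type":"string"}},"required":["segments"],"additionalProperties":false}. segments is an object whose key "rows" holds a list of rows, 1 to 10 of them, each of 6 numbers: dx, dy, dz in fractions of the full range, 1 being 40 cm, then a rotation vector rx, ry, rz in a scale on which 1.0 is pi rad; each row is the pose to reach, as a shift and turn from the pose commanded when the call began, along the tool's axes at that moment; what a row does not reach only later rows make up. A row lasts 1/10 s, in which the tool goes at most 50 mm and 0.15 rad, less where a joint would pass 70% of its speed; a pose out of reach is approached as far as the arm can. jaw is the finger opening in mm, set as the call begins (left out keeps the last). The fingers move at their own pace and stop on an object; the grip force is fixed at half the most. Time passes only in rows, so rows that do not move let the fingers close. The tool returns the time, the measured TCP pose, the force, the opening and the grip force at its end. only (a regular expression) keeps the lines of the reply that match it, lines (a string "A,B") keeps lines A to B, and quiet returns only ok. Shift and turn numbers lie between -1 and 1, and a call with a number outside is refused. Input that does not fit is refused with a message, and nothing moves.
- arm.read_state(): the state, without advancing time (a new reading comes with each control period).
- eyes.get_image(name): name is "scene" or "top" or "wrist"; returns the picture (420x560x3 uint8, blue, green, red); there is no depth.
- eyes.get_calibration(name): a dict with "K" (3x3 intrinsics, pixels), "rvec" (rotation vector, rad) and "tvec" (3), from world to camera coordinates, as OpenCV has them. Camera axes: x right, y down, z forward; pixel columns grow to the right and rows downward; lengths in mm; the calibration is good to about 2 mm. The wrist camera is an equidistant fisheye: a pixel r from the principal point sees the ray r / f radians off the axis. A picture is of the moment at which its call begins: read the wrist's pose just before it. get_calibration takes no time and is no camera call; for the wrist camera it gives the pose at the moment of the call.
- job_done(): hands the job in; it is judged then, once.
The state is a dict: "clock": time; "joints": joint angles; "joint_vel": joint speeds; "joint_efforts": joint torques, N m; "position": TCP position; "ee_rot": TCP orientation; "contact_force": force on the tool from outside, world axes, zero at the start; "wrist_torque": the same for the moment, N m; "gripper_width": finger opening in mm; "grasp_force": force on a finger pad.
Only numpy, scipy, OpenCV 4.12 (cv2) and the standard library are available. Lean on these libraries where they do the work, as an engineer would, in place of code of your own. Each camera call takes 0.05 s, during which the arm holds its last target. There are 200 camera calls.

## Working session

There is one attempt and no reset: what is moved stays moved. The work goes in short steps, Python scripts to look and compute and a tool call to move; the robot and the scene stay as the last step left them, time stands still between calls to the robot, and variables do not carry over. Pictures are saved under pics/ and viewed, at most 10 in all, crops included, and the job is handed in when it is done.

```bash
ls; mkdir -p pics
```

Run:
```python
from bench import arm, eyes, job_done
import cv2,numpy as np
print(arm.read_state())
ims=[eyes.get_image(n) for n in("scene","top","wrist")]
for n,i in zip("stw",ims): cv2.imwrite(f"pics/{n}0.png",i)
for n in("scene","top","wrist"):print(eyes.get_calibration(n))
```

```text
bench.py
pics
{'clock': 0.0, 'joints': array([-9.34381763e-01,  3.85536246e-01,  6.60832002e-03, -5.08276369e-04,
       -1.19401188e+00, -2.58575123e-01]), 'joint_vel': array([ 4.40338584e-05, -1.96627160e-03, -1.36070287e-03,  1.96147252e-03,
        3.26654737e-04,  1.28953780e-03]), 'joint_efforts': array([ 2.12891227e-04, -3.92284119e+01,  1.88400006e+01,  4.18620363e+00,
       -4.73305423e-03,  9.27970234e-06]), 'position': array([ 230.36736487, -580.39195166,  247.22558689]), 'ee_rot': array([-1.87705741e-01,  9.82224694e-01,  1.06841821e-03, -2.50797949e-04]), 'contact_force': array([-0.32518403,  0.18388611, -0.53052427]), 'wrist_torque': array([-0.06236618,  0.0499316 , -0.00635649]), 'grasp_force': 0.0, 'gripper_width': 85.18979285811407}
{'K': array([[491.73243684,   0.        , 281.0847119 ],
       [  0.        , 491.73243684, 213.34318221],
       [  0.        ,   0.        ,   1.        ]]), 'rvec': array([ 0.1926568 , -2.70141968,  1.48882714]), 'tvec': array([ 553.60530453,  241.46757527, 1060.55361077])}
{'K': array([[454.32266223,   0.        , 277.6431702 ],
       [  0.        , 454.32266223, 210.99266527],
       [  0.        ,   0.        ,   1.        ]]), 'rvec': array([ 2.17419629, -2.18094253,  0.12197221]), 'tvec': array([ -35.62193527,  578.30317878, 1290.86680741])}
{'K': array([[325.1922621 ,   0.        , 282.83252958],
       [  0.        , 325.1922621 , 211.56890334],
       [  0.        ,   0.        ,   1.        ]]), 'rvec': array([-1.67226134, -2.46224005, -0.32853619]), 'tvec': array([623.95506254, -34.45602326, 377.80970839])}
```

Run:
```python
import cv2,numpy as np
i=[cv2.imread(f"pics/{n}0.png") for n in "st"]
cv2.imwrite("pics/st.png",np.hstack([cv2.resize(a,(400,300)) for a in i]))
```

```text
(no output)
```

View pics/st.png

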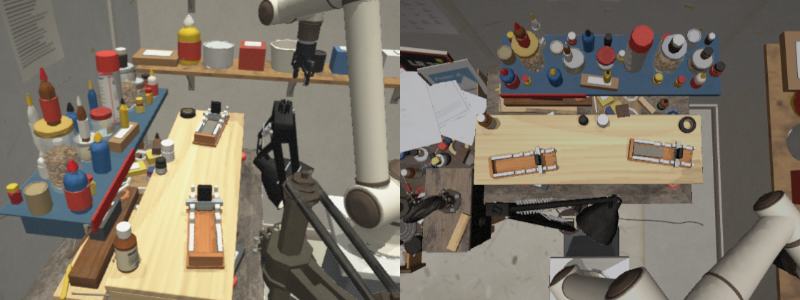

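View pics/w0.png

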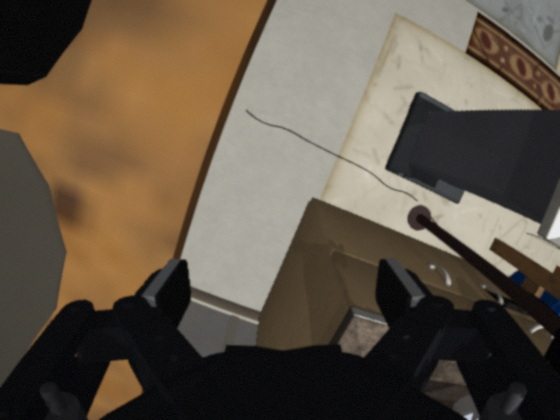

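The scene and top views show two holders on the plywood. The right one in the top view (stone at about full-res px 347,209, stop tab at about 384,212) holds the stone; the left one is empty. The wrist camera isn't looking at the shelf yet. I'll enlarge the stone holder in both fixed views.

Run:
```python
import cv2,numpy as np
s=cv2.imread("pics/s0.png");t=cv2.imread("pics/t0.png")
a=cv2.resize(t[185:240,310:420],None,fx=7,fy=7,interpolation=cv2.INTER_CUBIC)[:, :770]
b=cv2.resize(s[130:220,250:350],None,fx=6,fy=6,interpolation=cv2.INTER_CUBIC)
cv2.imwrite("pics/tc.png",a);cv2.imwrite("pics/sc.png",b)
```

```text
(no output)
```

View pics/tc.png

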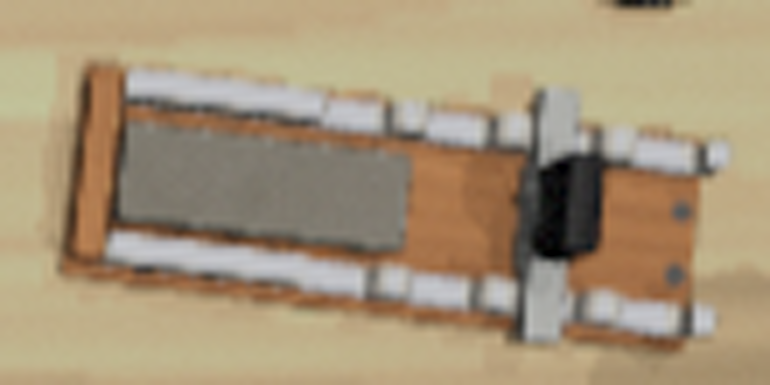

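View pics/sc.png

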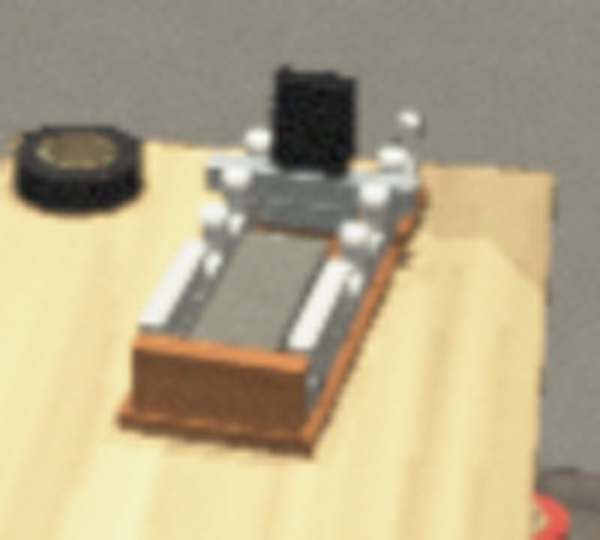

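The crops show the stop bar and black tab, with the stone to the left of the stop in the top view and nearer the camera in the scene view. Bar end corners in the top crop are (540,90), (578,92), (525,338) and (562,340). I'll fit the holder pose (x, y, z, yaw) to points from both views.

Create h.py:
```python
import cv2,numpy as np
from scipy.optimize import least_squares
from scipy.spatial.transform import Rotation as R
def proj(P,c): return cv2.projectPoints(np.asarray(P,float),c["rvec"],c["tvec"],c["K"],None)[0][:,0]
def h2w(p,P): return R.from_euler('z',p[3]).apply(P)+p[:3]
```

Run:
```python
from h import *
from bench import arm, eyes, job_done
ct,cs=eyes.get_calibration("top"),eyes.get_calibration("scene")
T=[((46,-53,40),540,90),((46,-67,40),578,92),((-46,-53,40),525,338),((-46,-67,40),562,340),((18,-67,84),602,155),((-18,-67,84),597,248)]
S=[((46,-53,40),208,160),((-46,-53,40),415,187),((18,-53,84),275,78),((-18,-53,84),355,82),((18,-53,40),273,165),((-18,-53,40),350,172),((40,113,0),122,428),((-40,113,0),310,455)]
TP=np.array([a[0] for a in T],float);TX=np.array([a[1:] for a in T])/7+[310,185]
SP=np.array([a[0] for a in S],float);SX=np.array([a[1:] for a in S])/6+[250,130]
# rough start
def f(p,per=False):
  return np.r_[(proj(h2w(p,TP),ct)-TX).ravel(),(proj(h2w(p,SP),cs)-SX).ravel()]
r=least_squares(f,[600,-580,164,np.pi/2],loss='soft_l1')
for y0 in(0,1.57,3.14,-1.57):
  q=least_squares(f,[500,-400,164,y0],loss='soft_l1')
  if q.cost<r.cost:r=q
print(r.x,r.cost);print(f(r.x).reshape(-1,2).round(1))
print("stop",h2w(r.x,np.array([[0,-60,26]])),"next",h2w(r.x,np.array([[0,-22,26]])))
np.save("p.npy",r.x)
```

```text
[ 5.55559616e+02 -2.54722682e+02  1.65693746e+02 -1.13993892e-01] 3.7884138569990777
[[ 0.2 -0.7]
 [ 0.3 -0.4]
 [-0.8  0. ]
 [-0.5  0.4]
 [ 0.7 -0.3]
 [ 0.2  1.1]
 [-0.2 -0.3]
 [ 0.2 -0.4]
 [-0.3 -1. ]
 [ 0.3 -0.1]
 [-0.5  0.2]
 [ 0.3  0.7]
 [-0.6  0.4]
 [ 1.2  0.6]]
stop [[ 548.734786   -314.33326596  191.69374622]] next [[ 553.0571784  -276.57989625  191.69374622]]
```

Run:
```python
from h import *
from bench import arm, eyes, job_done
s=cv2.imread("pics/s0.png");t=cv2.imread("pics/t0.png")
a=cv2.resize(s[60:420,300:560],None,fx=1.6,fy=1.6);b=cv2.resize(t[200:420,60:350],None,fx=1.3,fy=1.3)
o=np.zeros((576,800,3),np.uint8);o[:,:416]=a[:576];o[:286,417:417+377]=b
cv2.imwrite("pics/lamp.png",o)
p=np.load("p.npy");st=arm.read_state();Rt=R.from_quat(st["ee_rot"]);print(Rt.as_matrix().round(3))
ang=p[3]
y=np.array([-np.sin(ang),np.cos(ang),0]);z=np.array([0,0,-1.])
for sg in(1,-1):
  M=np.c_[np.cross(sg*y,z),sg*y,z];print(sg,(Rt.inv()*R.from_matrix(M)).as_rotvec())
for tgt in ([540,-314,330],[548.7,-314.3,300]): print(Rt.inv().apply(np.array(tgt)-st["position"]))
for q in([0,0,0],[0,0,400],[300,0,0],[300,0,300]):print(q,proj([q],eyes.get_calibration("top")),proj([q],eyes.get_calibration("scene")))
```

```text
[[-0.93  -0.369 -0.001]
 [-0.369  0.93   0.002]
 [ 0.     0.002 -1.   ]]
1 [ 0.00164157 -0.00052533  0.49163966]
-1 [ 7.10411515e-04  2.21994157e-03 -2.64995204e+00]
[-386.04923259  133.7429105   -82.35972391]
[-394.0288374   130.20499263  -52.36657396]
[0, 0, 0] [[265.10597242 414.52740506]] [[537.76733754 325.30116151]]
[0, 0, 400] [[262.28886807 485.31897473]] [[606.21232302 157.32064068]]
[300, 0, 0] [[264.99617352 307.25891595]] [[396.51555559 310.69117456]]
[300, 0, 300] [[263.1178099  322.31281332]] [[418.83997707 193.66869283]]
```

View pics/lamp.png

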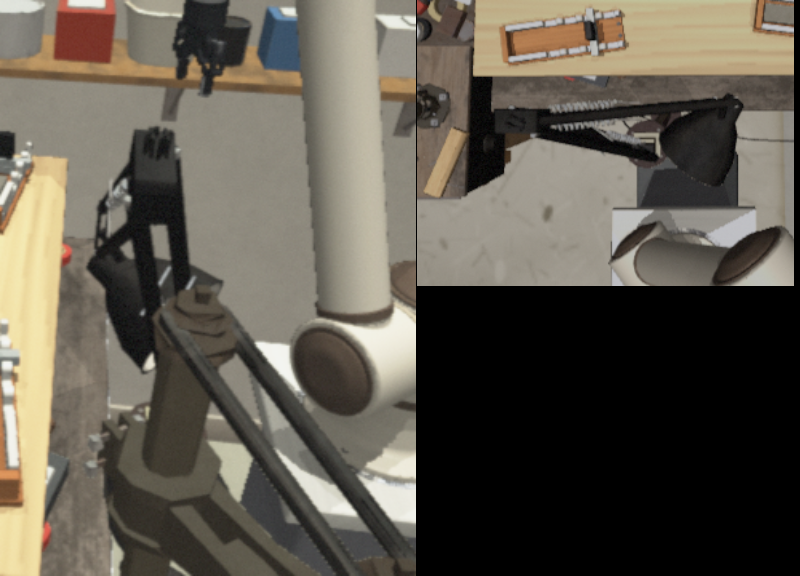

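Run:
```python
from h import *
from bench import arm, eyes, job_done
ct,cs=eyes.get_calibration("top"),eyes.get_calibration("scene")
for n,a,b in(("shade",(280,311),(381,247)),("elbow",(135,292),(397,154)),("shadejoint?",(305,281),(358,225)),("shade rim front",(300,340),(437,232))):
  g=lambda X:np.r_[proj([X],ct)[0]-a,proj([X],cs)[0]-b]
  r=least_squares(g,[300,0,200]);print(n,r.x.round(),r.fun.round(1))
```

```text
shade [332. -43. 139.] [  0.7 -10.2   8.4   0.4]
elbow [382. 234. 486.] [-0.   0.6 -0.4 -0. ]
shadejoint? [ 393. -107.  148.] [ 0.1 -3.7  3.2  0.2]
shade rim front [231. -91. 158.] [-0.2  1.4 -1.2 -0. ]
```

The stop is at about (549, -314), and the bar underside at 191.7 mm agrees with 190 from the text. The lamp shade (z about 150) stays well below the arm. Next I lift, then move over the tab with the tool turned +0.49.

Careful with the scale: shifts go in shares of 40 cm and turns go in shares of pi rad. That gives: -394 mm is -0.985, 130 mm is 0.325, 0.4916 rad is 0.1565.

Emit:
{"api": "advance", "payload": {"segments": {"rows":[[-0.05, 0.0125, -0.1625, 0, 0, 0], [-0.175, 0.055, -0.1625, 0, 0, 0.0318], [-0.3, 0.0975, -0.1625, 0, 0, 0.0637], [-0.4125, 0.135, -0.1625, 0, 0, 0.0955], [-0.525, 0.1725, -0.1625, 0, 0, 0.1273], [-0.6375, 0.21, -0.1625, 0, 0, 0.156], [-0.75, 0.2475, -0.1625, 0, 0, 0.1565], [-0.8625, 0.285, -0.1625, 0, 0, 0.1565], [-0.985, 0.325, -0.1625, 0, 0, 0.1565], [-0.985, 0.325, -0.1625, 0, 0, 0.1565]]}, "jaw": 50}}

```text
clock: 1.15
position: [552.5, -310.8, 311.8]
ee_rot: [0.054, 0.999, 0.001, -0.0]
contact_force: [-0.1, -0.9, -0.8]
gripper_width: 50.0
grasp_force: 0.0
```

Emit:
{"api": "advance", "payload": {"segments": {"rows":[[0, 0, 0, 0, 0, 0], [0, 0, 0, 0, 0, 0], [0, 0, 0, 0, 0, 0]]}}}

```text
clock: 1.45
position: [547.9, -315.6, 313.5]
ee_rot: [0.058, 0.998, -0.0, -0.0]
contact_force: [-0.4, 0.4, 0.1]
gripper_width: 50.1
grasp_force: 0.0
```

Run:
```python
from h import *
from bench import arm, eyes, job_done
st=arm.read_state();c=eyes.get_calibration("wrist");im=eyes.get_image("wrist")
print(st);cv2.imwrite("pics/w1.png",im);np.savez("w1.npz",**c)
```

```text
{'clock': 1.45, 'joints': array([-2.67154754e-01,  3.63191818e-01,  1.37252312e-01,  3.66404729e-05,
       -1.34491428e+00, -1.41911307e+00]), 'joint_vel': array([-0.00579396, -0.00367525,  0.00178917,  0.00042432,  0.00216851,
       -0.00081372]), 'joint_efforts': array([ 3.92317409e-01, -3.87216389e+01,  1.97400230e+01,  4.37036857e+00,
        5.51033081e-03,  1.11928955e-03]), 'position': array([ 547.86165157, -315.63592921,  313.46344322]), 'ee_rot': array([ 5.76995823e-02,  9.98333991e-01, -1.14925422e-05, -3.18111738e-05]), 'contact_force': array([-0.38878952,  0.38104803,  0.05466162]), 'wrist_torque': array([-0.02009485,  0.0641006 , -0.01879216]), 'grasp_force': 0.0, 'gripper_width': 50.110326614965466}
```

View pics/w1.png

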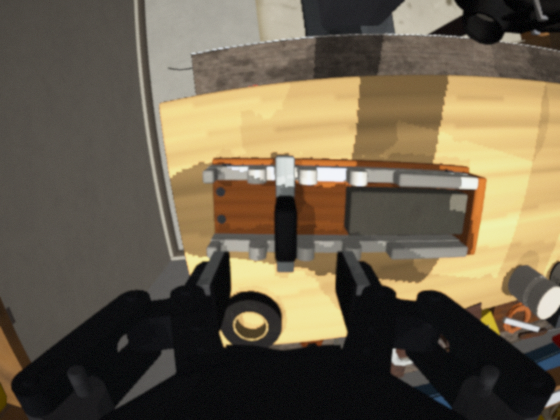

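The wrist view shows the tab at about (286,230), midway between the fingers, and the bar ends at (285,156) and (285,270). I'll overlay the fitted model and look closer.

Add to h.py:
```python
def fish(P,c):
  X=cv2.Rodrigues(c["rvec"])[0]@np.asarray(P,float).T+np.asarray(c["tvec"]).reshape(3,1)
  r=np.hypot(X[0],X[1]);k=np.arctan2(r,X[2])/r
  return np.c_[c["K"][0,0]*k*X[0]+c["K"][0,2],c["K"][1,1]*k*X[1]+c["K"][1,2]]
```

Run:
```python
from h import *
c=np.load("w1.npz");p=np.load("p.npy");im=cv2.imread("pics/w1.png")
P=[(46,-53,40),(46,-67,40),(-46,-53,40),(-46,-67,40),(18,-53,84),(18,-67,84),(-18,-53,84),(-18,-67,84)]
u=fish(h2w(p,np.array(P,float)),c);print(u.round(1))
x0,y0=200,140;k=5
o=cv2.resize(im[y0:y0+120+30,x0:x0+160],None,fx=k,fy=k,interpolation=cv2.INTER_CUBIC)[:600]
o=cv2.resize(im[y0:y0+140,x0:x0+180],None,fx=4.2,fy=4.2,interpolation=cv2.INTER_CUBIC)
for a in u: cv2.circle(o,tuple(int(v) for v in (a-[x0,y0])*4.2),3,(0,0,255),1)
cv2.imwrite("pics/w1c.png",o)
```

```text
[[292.9 271.6]
 [275.3 271.7]
 [293.8 154. ]
 [274.3 154. ]
 [295.4 262.1]
 [273.3 262.1]
 [296.  207.1]
 [272.7 207.1]]
```

View pics/w1c.png

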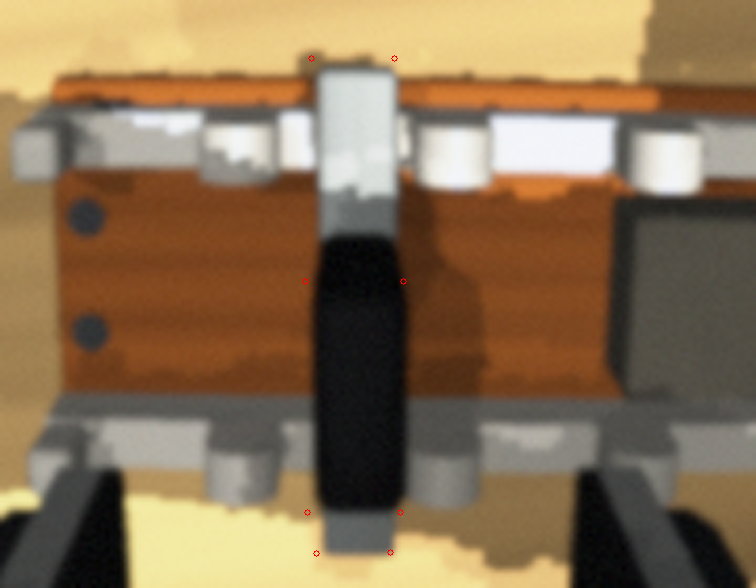

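The crop matches the model within about 1 mm: tab centre at crop x≈360 against 354 predicted, and the bar looks slightly lower than fitted. I'll refit using all three views.

Run:
```python
from h import *
c=np.load("w1.npz");p=np.load("p.npy")
P=np.array([(46,-53,40),(46,-67,40),(-46,-53,40),(-46,-67,40),(18,-60,84)],float)
U=np.array([(392,552),(325,552),(393,70),(317,70),(360.5,509)])/4.2+[200,140]
r=least_squares(lambda q:(fish(h2w(q,P),c)-U).ravel(),p,loss='soft_l1')
print(r.x,r.fun.round(1))
q=r.x.copy()
print("stop",h2w(q,[[0,-60,26]]),"next",h2w(q,[[0,-22,26]]))
Rt=R.from_quat([5.77e-2,.99833,0,0]);pos=np.array([547.86,-315.64,313.46])
t=h2w(q,[[0,-60,26]])[0];t[2]=232
print("grasp d",Rt.inv().apply(t-pos))
```

```text
[ 5.57748565e+02 -2.54203939e+02  1.59247705e+02 -1.06193121e-01] [ 0.7 -0.4 -0.5 -0.3  0.5 -0.  -0.4  0.1 -0.2  0.5]
stop [[ 551.38894687 -313.86594736  185.24770544]] next [[ 555.41670533 -276.08000868  185.24770544]]
grasp d [-3.30106351  2.16880347 81.46      ]
```

Heights of 165.7 and 159.2 bracket the stated 164, so I'll use that. Stop at about (550,-314). Descend, then close.

To row units: 81 mm is 0.2025, 72 mm is 0.18.

Emit:
{"api": "advance", "payload": {"segments": {"rows":[[-0.005, 0.005, 0.075, 0, 0, 0], [-0.005, 0.005, 0.1375, 0, 0, 0], [-0.005, 0.005, 0.18, 0, 0, 0], [-0.005, 0.005, 0.2025, 0, 0, 0], [-0.005, 0.005, 0.2025, 0, 0, 0], [-0.005, 0.005, 0.2025, 0, 0, 0], [-0.005, 0.005, 0.2025, 0, 0, 0]]}, "jaw": 50}}

```text
clock: 2.2
position: [551.5, -313.4, 233.8]
ee_rot: [0.057, 0.998, -0.0, 0.001]
contact_force: [0.1, 0.3, -0.1]
gripper_width: 50.1
grasp_force: 0.0
```

Emit:
{"api": "advance", "payload": {"segments": {"rows":[[0, 0, 0, 0, 0, 0], [0, 0, 0, 0, 0, 0], [0, 0, 0, 0, 0, 0], [0, 0, 0, 0, 0, 0], [0, 0, 0, 0, 0, 0], [0, 0, 0, 0, 0, 0]]}, "jaw": 5}}

```text
clock: 2.8
position: [551.2, -313.0, 232.9]
ee_rot: [0.057, 0.998, -0.0, 0.0]
contact_force: [-0.4, 0.7, 2.8]
gripper_width: 12.9
grasp_force: 59.3
```

Gripped (12.9 mm, 59 N). Lift straight up 30 mm.

To row units: -30 mm is -0.075, -26 mm is -0.065.

Emit:
{"api": "advance", "payload": {"segments": {"rows":[[0, 0, -0.02, 0, 0, 0], [0, 0, -0.045, 0, 0, 0], [0, 0, -0.065, 0, 0, 0], [0, 0, -0.075, 0, 0, 0], [0, 0, -0.075, 0, 0, 0], [0, 0, -0.075, 0, 0, 0]]}}}

```text
clock: 3.4
position: [550.9, -312.8, 262.1]
ee_rot: [0.057, 0.998, 0.0, -0.0]
contact_force: [0.7, -0.0, -2.0]
gripper_width: 13.1
grasp_force: 58.8
```

Emit:
{"api": "advance", "payload": {"segments": {"rows":[[0, 0.025, 0, 0, 0, 0], [0, 0.06, 0, 0, 0, 0], [0, 0.085, 0, 0, 0, 0], [0, 0.095, 0, 0, 0, 0], [0, 0.095, 0, 0, 0, 0], [0, 0.095, 0, 0, 0, 0], [0, 0.095, 0, 0, 0, 0], [0, 0.095, 0, 0, 0, 0], [0, 0.095, 0, 0, 0, 0]]}}}

```text
clock: 4.3
position: [555.3, -275.5, 262.2]
ee_rot: [0.057, 0.998, 0.0, -0.0]
contact_force: [-0.3, 0.2, -2.3]
gripper_width: 13.1
grasp_force: 58.9
```

Run:
```python
from h import *
from bench import arm, eyes, job_done
st=arm.read_state();c=eyes.get_calibration("wrist");im=eyes.get_image("wrist")
print(st["position"],st["ee_rot"],st["contact_force"]);np.savez("w2.npz",**c)
cv2.imwrite("pics/w2f.png",im)
cv2.imwrite("pics/w2.png",cv2.resize(im[90:290,170:430],None,fx=3,fy=3,interpolation=cv2.INTER_CUBIC))
```

```text
[ 555.27672691 -275.50117811  262.23339467] [ 5.71097146e-02  9.98367907e-01  2.16153920e-06 -4.53729846e-05] [-0.33397639  0.2100414  -2.33520752]
```

View pics/w2.png

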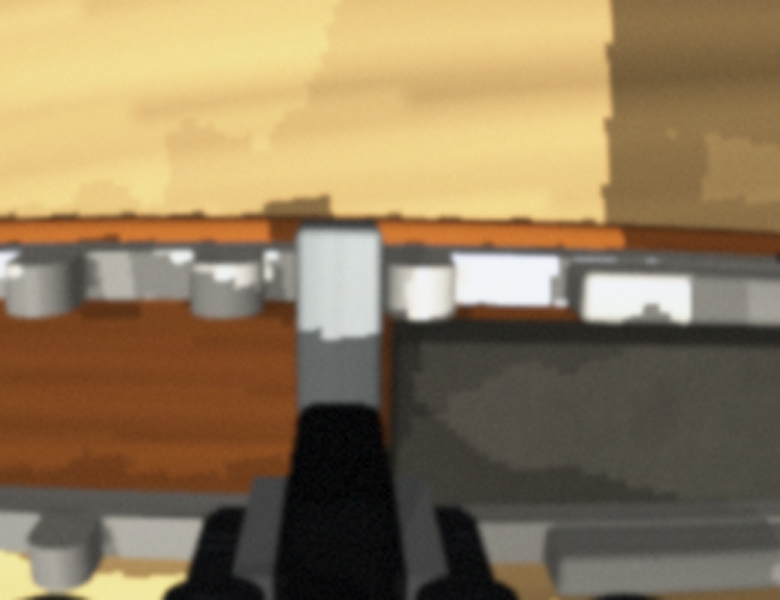

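The bar hangs over the next notch. Bar centre is at crop x≈340 and the midpoint between the tooth tops is about 326 (5.1 px/mm), so it sits about 2.5 mm too far towards the stone, whose end is near x≈395. I'll shift back 2 mm and lower.

To row units: 27 mm is 0.0675, 25 mm is 0.0625.

Emit:
{"api": "advance", "payload": {"segments": {"rows":[[0, -0.005, 0, 0, 0, 0], [0, -0.005, 0, 0, 0, 0], [0, -0.005, 0.02, 0, 0, 0], [0, -0.005, 0.035, 0, 0, 0], [0, -0.005, 0.045, 0, 0, 0], [0, -0.005, 0.055, 0, 0, 0], [0, -0.005, 0.0625, 0, 0, 0], [0, -0.005, 0.0675, 0, 0, 0], [0, -0.005, 0.0675, 0, 0, 0]]}}}

```text
clock: 5.25
position: [555.0, -277.1, 235.0]
ee_rot: [0.057, 0.998, 0.0, -0.0]
contact_force: [-0.2, 0.3, -2.6]
gripper_width: 13.1
grasp_force: 58.9
```

Emit:
{"api": "advance", "payload": {"segments": {"rows":[[0, 0, 0.0025, 0, 0, 0], [0, 0, 0.005, 0, 0, 0], [0, 0, 0.005, 0, 0, 0], [0, 0, 0.005, 0, 0, 0], [0, 0, 0.005, 0, 0, 0]]}}}

```text
clock: 5.75
position: [555.2, -277.2, 233.4]
ee_rot: [0.057, 0.998, -0.0, 0.0]
contact_force: [-1.0, -0.4, -2.0]
gripper_width: 13.2
grasp_force: 58.9
```

To row units: 1 mm is 0.0025, 0.5 mm is 0.0013.

Emit:
{"api": "advance", "payload": {"segments": {"rows":[[0, 0, 0.0013, 0, 0, 0], [0, 0, 0.0025, 0, 0, 0], [0, 0, 0.0025, 0, 0, 0], [0, 0, 0.0025, 0, 0, 0]]}}}

```text
clock: 6.15
position: [555.2, -277.3, 232.8]
ee_rot: [0.057, 0.998, -0.0, 0.0]
contact_force: [-1.2, 1.8, 1.3]
gripper_width: 13.4
grasp_force: 59.4
```

The contact force turned upward at z=232.8, the same height as at the grasp, so the stop is seated. Release and withdraw.

Emit:
{"api": "advance", "payload": {"segments": {"rows":[[0, 0, 0, 0, 0, 0], [0, 0, 0, 0, 0, 0], [0, 0, 0, 0, 0, 0], [0, 0, 0, 0, 0, 0], [0, 0, 0, 0, 0, 0]]}, "jaw": 50}}

```text
clock: 6.65
position: [555.2, -277.2, 232.3]
ee_rot: [0.057, 0.998, -0.0, 0.0]
contact_force: [-0.0, -0.2, 0.6]
gripper_width: 49.6
grasp_force: 0.0
```

Emit:
{"api": "advance", "payload": {"segments": {"rows":[[0, 0, -0.025, 0, 0, 0], [0, 0, -0.075, 0, 0, 0], [0, 0, -0.15, 0, 0, 0], [0, 0, -0.225, 0, 0, 0], [0, 0, -0.225, 0, 0, 0], [0, 0, -0.225, 0, 0, 0]]}}}

```text
clock: 7.25
position: [555.4, -277.2, 323.8]
ee_rot: [0.057, 0.998, -0.0, 0.001]
contact_force: [-0.4, -0.1, -1.1]
gripper_width: 50.4
grasp_force: 0.0
```

Run:
```python
from h import *
from bench import arm, eyes, job_done
arm_im=[eyes.get_image(n) for n in("wrist","scene")]
a=cv2.resize(arm_im[0][120:300,190:490],(500,300),interpolation=cv2.INTER_CUBIC)
b=cv2.resize(arm_im[1][130:220,250:350],(300,270),interpolation=cv2.INTER_CUBIC)
o=np.zeros((300,800,3),np.uint8);o[:,:500]=a;o[:270,500:]=b;cv2.imwrite("pics/f.png",o)
```

```text
(no output)
```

View pics/f.png

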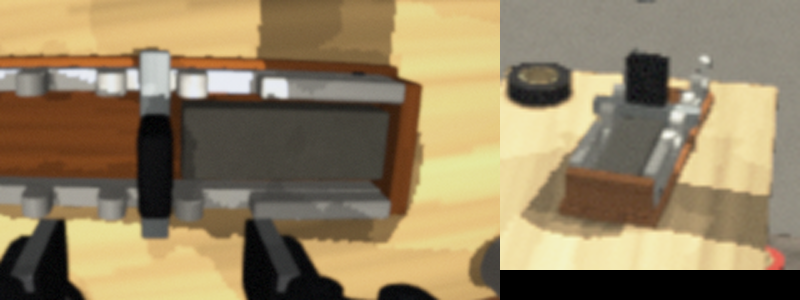

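The pictures show the bar (wrist crop x≈155) between the teeth at 111 and 193 on both rails, square, just short of the stone (starts at 180). The stone is still lying in the trough and the gripper is clear.

```bash
python3 -c "
from bench import arm, eyes, job_done
print(job_done())"
```

```text
the job is handed in; nothing more can be done
None
```

I moved the stone holder's stop one notch towards the stone, seated it fully across both rails and released it; the stone is still lying in its holder, the empty holder's stop was not touched, and the job is handed in.

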